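Close a sample gauge on a shaft and set its drag screw

TASK

Slide the gauge's jaw shut on the brass shaft standing on its bed until the sprung anvil is pushed about half-way in (5 mm), not bottomed. Then turn the wing screw on the jaw clockwise until it seats, back it off a quarter turn, and finish while still gripping the wing there (the lock nut will be tightened while you hold it), with the shaft still held between jaw and anvil. Leave the glassware, bottles and other things on the bench alone.

Things in the scene. Friction and masses are not known exactly. Their poses are not given: they have to be found in the camera images.
- gauge: sliding-jaw gauge bolted to the bench: grey base plate 110 x 370 x 20 mm with a steel bed 50 mm wide along it, bed top 38 mm above the bench. Origin at the centre of the base's underside, z up, +y along the bed from the jaw towards the anvil. The anvil housing (36 mm high on the bed) stands 115 to 155 mm from the origin along +y
- jaw (a joint): travel of the sliding jaw along the gauge's +y, m: 0 fully open, grows as it shuts, stops at 0.085. It slides stiffly (about 7 N) and stays where it is left. The jaw is an aluminium carriage 56 mm wide, 130 mm long, its top 72.5 mm above the bench, with a dark steel V face at its +y end
- jaw_tab (a point): centre of the jaw's upright aluminium push tab, 12 mm thick along the slide, 34 mm wide across it, rising 38 mm from the carriage's top (this point is 21 mm above the carriage's top, 93.5 mm above the bench). Axes as the gauge's; it may be pinched along y from above. It lies 68 mm towards the anvil from the screw's axis
- screw_grip (a point): centre of the black plastic wing of the jaw's thumbscrew, on its upright axis: wing 36 mm long along this point's x axis, 10 mm thick along its y, 28 mm tall (14 mm above and below this point); this point is 24 mm above the carriage's top, 96.5 mm above the bench. The screw turns with the wing and rides on the jaw
- screw (a joint): angle of the thumbscrew, rad, growing clockwise seen from above (tightening): 0 is seated, where it stops hard; minus values are unscrewed. It turns with about 0.06 N m and stays where it is left; it does not visibly rise or sink. It starts 0.6 to 1.4 rad short of the seat
- anvil (a joint): how far the sprung anvil (a steel plunger lying along the slide, with a 24 mm round face) is pushed into its housing, m: 0 at rest, bottoms at 0.010; its spring gives 1 N per mm. Its tail comes out behind the housing as it is pushed
- anvil_face (a point): centre of the anvil's round face, 52.5 mm above the bench, axes as the gauge's; at rest 90 mm from the gauge's origin along +y
- shaft_center (a point): centre, half-way up, of the loose stepped brass shaft that stands upright on the bed between jaw and anvil: 30 mm diameter for the lower 27 mm, 18 mm above, 40 mm tall, 0.13 to 0.27 kg. The jaw pushes it along the bed to the anvil and its V face centres it
- spare_shaft: bystander, leave alone: spare stepped steel shaft standing on the bench on the far side of the gauge, 24 mm diameter, 55 mm tall; origin at the centre of its underside
- jar: bystander, leave alone: small amber jar, 44 mm diameter, 60 mm tall, on the far side of the gauge; origin at the centre of its underside
- screwdriver: bystander, leave alone: screwdriver with a black handle, 170 mm long, 26 mm thick, lying along the near side of the gauge; origin under its middle
- bottle1: bystander, leave alone: amber bottle, 66 mm diameter, 130 mm tall; origin at the centre of its underside
- bottle2: bystander, leave alone: amber bottle, 56 mm diameter, 110 mm tall; origin at the centre of its underside
- beaker: bystander, leave alone: glass beaker, 68 mm diameter, 90 mm tall; origin at the centre of its underside
- dish: bystander, leave alone: shallow white ceramic dish, 90 mm diameter, 18 mm tall; origin at the centre of its underside
Mind the look-alikes: they are no part of the job. What is shaped like the part that bears shaft_center but green, purple or red is not meant.

How it is judged:
By the outcome, as a careful person would: the job done as asked, in the order asked, and still so for the second after the job is handed in, while the arm keeps its last pose, push and grip.
It also fails if it takes over 58 s, if anything falls off the work surface, if the arm or the gripper's body presses on something with over 40 N, if the wrist force passes 120 N, or if a joint passes its speed limit or range.

ROBOT

A 6-joint arm with a two-finger parallel gripper is mounted at the origin on the work surface. World frame = base frame: x ahead of the robot, y to its left, z up, the work surface at z = 0. Lengths are in mm, angles in rad, forces in N, time in s.
With the tool pointing down it reaches from about 375 to 900 mm from the base axis. Payload 3.1 kg.
Tool frame: the origin (TCP) lies midway between the tips of the shut fingers; the grasp point (between the pads) lies 19 mm behind it; z points along the fingers, y is the line along which they close (so a half turn about z gives the same grasp; the last joint's range is limited). The gripper opens to 85 mm and grips with 20 to 120 N. Pads are 22 mm wide; open, the fingers measure 114 mm over their backs; the gripper's body (76 mm by 85 mm) begins 54 mm behind the grasp point. The pads swing forward as they close: fully open they stand 13 mm farther back than shut.
Start: joints at [-1.29, 0.527, 1.433, -0, 1.181, -0.178], TCP at [276.813, -560.331, 231.31] pointing down, gripper open.
Joint ranges: [-3.08, 3.08], [-0.75, 2.2], [0.22, 2.44], [-1.43, 4.57], [0, 2.65], [-2.85, 2.85]. Speed limits (rad/s): [2.79, 2.79, 3.14, 3.14, 3.14, 3.14].

INTERFACE

Orientations are given as a unit quaternion [x, y, z, w].
In Python, from cell import state, read_camera, camera_model, sign_off gives the robot as it stands.
- The arm moves only by the tool play_rows, never from a script. Its argument "targets" is one flat list of numbers, 7 for each row, row after row: the finger opening in cm, from 0 to 8.54, then the shift along the tool's x, y, z in cm, then the turn, a rotation vector about the tool's x, y, z in rad. In form: [hand, tx, ty, tz, rx, ry, rz, hand, tx, ty, tz, rx, ry, rz, ...]. A call has 1 to 20 rows; each row shifts and turns the commanded pose from where the row before left it, along the tool's axes as they then stand; what a row does not reach is not made up. A row lasts 1/12 s, in which the tool goes at most 41.7 mm and 7.16 degrees, less where a joint would pass 70% of its speed; a pose out of reach is approached as far as the arm can. A call is refused whole if a number of a shift passes 4.17 or a number of a turn 0.125, either way. A call with a gripper value outside its range is refused whole. The fingers move at their own pace and stop on an object; "squeeze" is the grip in N (left out, the last holds). Time passes only in rows, so rows that do not move let the fingers close. It gives the time, the measured TCP pose, the force, the opening and the grip force at its end, in the units of the state.
- state(): the state, without advancing time (a new reading comes with each control period).
- read_camera(name): name is "scene" or "side" or "wrist"; returns (picture, depth): 420x560x3 uint8, red, green, blue; 420x560 float32, mm along the optical axis (not along the pixel's ray), 0 where there is no reading.
- camera_model(name): a dict with "mtx" (3x3 intrinsics, pixels), "extrinsics" (4x4, takes a point from world to camera coordinates); the wrist camera has in their place "hand_eye" (4x4, takes a point from camera to tool coordinates, whose origin is the TCP and whose axes are the flange's). Camera axes: x right, y up, looking along -z (the intrinsics and any distortion apply to the point x, -y, -z); pixel columns grow to the right and rows downward; lengths in mm; the calibration is good to about 2 mm. A picture is of the moment at which its call begins: read the wrist's pose just before it. camera_model takes no time and is no camera call.
- sign_off(): hands the job in; it is judged then, once.
The state is a dict: "time": time; "joints": joint angles; "qvel": joint speeds; "joint_torque": joint torques, N m; "tcp_pos": TCP position; "tool_rot": TCP orientation; "contact_force": force on the tool from outside, world axes, zero at the start; "wrist_torque": the same for the moment, N m; "opening": finger opening in mm; "gripper_force": force on a finger pad.
Only numpy, scipy, OpenCV 4.12 (cv2) and the standard library are available. Lean on these libraries where they do the work, as an engineer would, in place of code of your own. Each camera call takes 0.05 s, during which the arm holds its last target. There are 200 camera calls.

## Working session

There is one attempt and no reset: what is moved stays moved. The work goes in short steps, Python scripts to look and compute and a tool call to move; the robot and the scene stay as the last step left them, time stands still between calls to the robot, and variables do not carry over. Pictures are saved under pics/ and viewed, at most 10 in all, crops included, and the job is handed in when it is done.

Besides the shell and the picture viewer there is one more tool, called after "Request:" as a command line: name --argument value ..., lists and objects as JSON in quotes. play_rows: Moves the arm, as the interface text tells. Its arguments: {"type":"object","properties":{"targets":{"type":"array"},"squeeze":{"type":"number"}},"required":["targets"]}

```bash
ls; mkdir -p pics; cat > h.py <<'E'
import numpy as np,cv2
from cell import *
from scipy.spatial.transform import Rotation as R
def ext(name,st=None):
    m=camera_model(name)
    if 'extrinsics' in m: return np.array(m['mtx']),np.array(m['extrinsics'])
    st=st or state(); T=np.eye(4);T[:3,:3]=R.from_quat(st['tool_rot']).as_matrix();T[:3,3]=st['tcp_pos']
    return np.array(m['mtx']),np.linalg.inv(T@np.array(m['hand_eye']))
def cloud(depth,K,E):
    v,u=np.mgrid[:depth.shape[0],:depth.shape[1]]
    z=depth; P=np.stack([(u-K[0,2])/K[0,0]*z,-(v-K[1,2])/K[1,1]*z,-z,np.ones_like(z)],-1)
    return (P@np.linalg.inv(E).T)[...,:3]
def plane(u,v,z,K,E):
    Ei=np.linalg.inv(E); d=Ei[:3,:3]@[(u-K[0,2])/K[0,0],-(v-K[1,2])/K[1,1],-1.]; o=Ei[:3,3]
    return o+d*(z-o[2])/d[2]
E
python3 - <<'E'
from h import *
print(state()); 
for n in ['scene','side','wrist']:
    p,d=read_camera(n); cv2.imwrite(f'pics/{n}0.png',p[...,::-1]); K,E=ext(n); np.savez(n+'0',p=p,d=d,K=K,E=E); print(n,camera_model(n).keys(),np.linalg.inv(E)[:3,3],(d>0).mean())
E
```

```text
pics
{'time': 0.0, 'joints': array([-1.29051206e+00,  5.28452677e-01,  1.43391416e+00,  1.73755953e-05,
        1.18137451e+00, -1.78484567e-01]), 'qvel': array([ 9.66730228e-04,  1.17895513e-04,  7.34640280e-04, -3.33195581e-05,
        2.08547575e-03, -3.89115670e-04]), 'joint_torque': array([ 1.90725907e-03, -4.42349982e+01, -1.78024310e+01, -4.31495880e-05,
        8.39278742e-03, -1.84163810e-05]), 'tcp_pos': array([ 276.61664295, -559.65755918,  230.33812176]), 'tool_rot': array([ 9.73806739e-01,  2.27374757e-01, -4.66372985e-05, -1.07336797e-03]), 'contact_force': array([-0.58497182, -0.74798815,  0.29248395]), 'wrist_torque': array([-0.00583018,  0.01737704, -0.00012103]), 'gripper_force': 0.0, 'opening': 85.53701280054898}
scene dict_keys(['mtx', 'extrinsics']) [ 990.48537112 -311.49909183  753.25945452] 0.9960119047619047
side dict_keys(['mtx', 'extrinsics']) [459.58768576 589.80468029 759.41445178] 0.9959651360544217
wrist dict_keys(['mtx', 'hand_eye']) [ 341.62406923 -528.55482075  372.6642045 ] 0.9960884353741497
```

View pics/scene0.png

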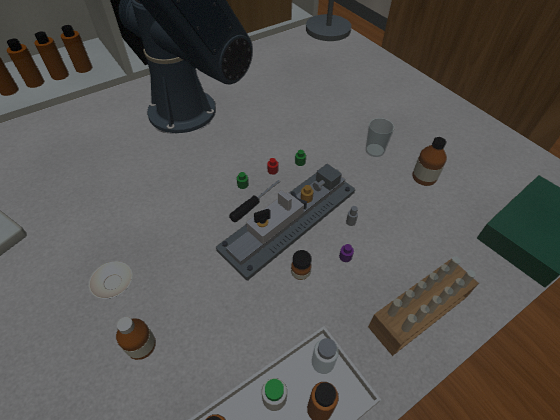

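View pics/side0.png

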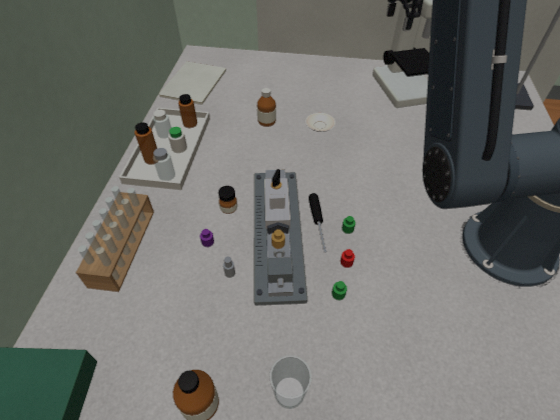

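The scene view shows the gauge, with the wing at about (262,215), tab (285,200), brass shaft (307,193) and anvil housing (328,177). The side view has the wing at (277,178), the shaft at (278,238) and the housing at (280,280).

```bash
python3 - <<'E'
from h import *
for n,(c0,r0,c1,r1) in {'scene':(215,160,360,278),'side':(245,165,310,305)}.items():
    f=np.load(n+'0.npz'); P=cloud(f['d'],f['K'],f['E'])[r0:r1,c0:c1]; p=f['p'][r0:r1,c0:c1].astype(int)
    z=P[...,2]; print(n,'bench z',np.percentile(z,[2,10,25]))
    m=(z>12)&(z<130)
    k,l,s,c=cv2.connectedComponentsWithStats(m.astype(np.uint8)); i=1+s[1:,4].argmax(); m=l==i
    q=P[m][:,:2].astype(np.float32); rect=cv2.minAreaRect(q); print(rect)
    hsv=cv2.cvtColor(f['p'][r0:r1,c0:c1],cv2.COLOR_RGB2HSV).astype(int)
    br=m&(hsv[...,0]>10)&(hsv[...,0]<28)&(hsv[...,1]>130)&(hsv[...,2]>70)
    for nm,mm in {'wing':m&(p.max(-1)<45)&(z>78),'brass':br&(z>45),'tab':m&(z>100)&(p.min(-1)>70)}.items():
        print(nm,mm.sum(),P[mm].mean(0) if mm.any() else '',np.percentile(P[mm],[2,98],axis=0).round(1).tolist() if mm.any() else '')
    v,u=np.where(m&(p.max(-1)<45)&(z>78)); print('px',u.mean()+c0,v.mean()+r0)
E
python3 - <<'E'
import sys;sys.path.insert(0,'.')
import cv2
a=cv2.imread('pics/scene0.png')[160:280,210:360];b=cv2.imread('pics/side0.png')[165:305,240:320]
import numpy as np
a=cv2.resize(a,None,fx=3.4,fy=3.4,interpolation=2);b=cv2.resize(b,None,fx=3.5,fy=3.5,interpolation=2)
o=np.zeros((490,800,3),np.uint8);o[:a.shape[0],:510]=a;o[:490,515:795]=b;cv2.imwrite('pics/crop.png',o)
E
```

```text
scene bench z [-3.2339915  -2.05535425 -0.99601711]
((537.8397827148438, 31.68963623046875), (110.94783782958984, 371.08245849609375), 9.821868896484375)
wing 171 [555.65114238 -56.3181519   99.76816226] [[547.6, -71.7, 83.6], [561.2, -40.0, 110.4]]
brass 131 [539.16785562  46.01713147  69.07845477] [[518.1, -65.5, 48.9], [564.0, 95.8, 78.2]]
tab 71 [541.89676204  11.61740974 109.20091454] [[525.1, 5.1, 103.5], [557.6, 20.0, 111.6]]
px 261.719298245614 215.80701754385964
side bench z [-1.93246336 -0.45882268  1.46483133]
((536.082763671875, 34.302459716796875), (110.08367156982422, 371.6058349609375), 9.640717506408691)
wing 89 [549.04979323 -47.45057316 101.69785885] [[543.0, -63.5, 85.6], [554.9, -34.3, 112.1]]
brass 199 [528.39513763  82.50397396  67.0494788 ] [[514.8, -49.3, 46.2], [556.1, 104.5, 80.9]]
tab 115 [539.86819776  14.24676305 108.23762443] [[523.1, -52.8, 100.7], [556.3, 23.2, 113.0]]
px 276.2134831460674 177.93258426966293
```

View pics/crop.png

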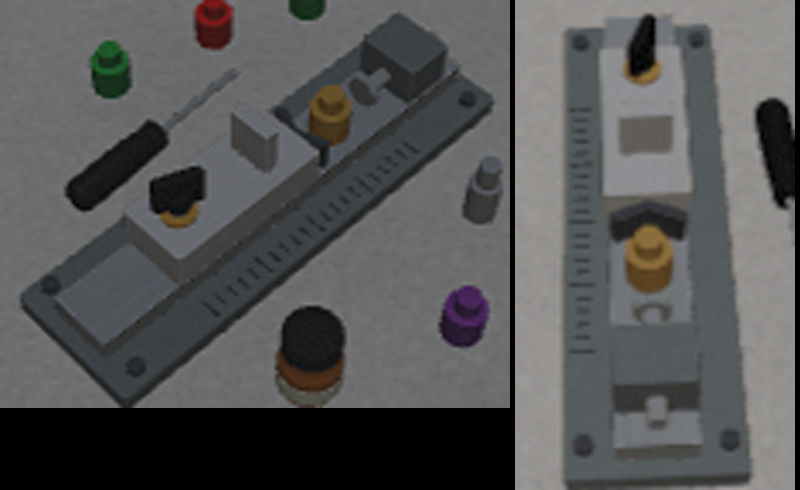

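Request:
play_rows --targets '[5, 3.03, -2.41, 0, 0, 0, 0, 5, 3.03, -2.41, 0, 0, 0, 0, 5, 3.03, -2.41, 0, 0, 0, 0, 5, 3.03, -2.41, 0, 0, 0, 0, 5, 3.03, -2.41, 0, 0, 0, 0, 5, 3.03, -2.41, 0, 0, 0, 0, 5, 3.03, -2.41, 0, 0, 0, 0, 5, 3.03, -2.41, 0, 0, 0, 0, 5, 3.03, -2.41, 0, 0, 0, 0, 5, 3.03, -2.41, 0, 0, 0, 0, 5, 3.03, -2.41, 0, 0, 0, 0, 5, 3.03, -2.41, 0, 0, 0, 0, 5, 3.03, -2.41, 0, 0, 0, 0, 5, 3.03, -2.41, 0, 0, 0, 0, 5, 3.03, -2.41, 0, 0, 0, 0, 5, 3.03, -2.41, 0, 0, 0, 0, 5, 0, 0, 0, 0, 0, 0.0963, 5, 0, 0, 0, 0, 0, 0.0963, 5, 0, 0, 0, 0, 0, 0.0963, 5, 0, 0, 0, 0, 0, 0]' --squeeze 60

```text
time: 1.82
tcp_pos: [540.5, 0.7, 231.0]
tool_rot: [0.996, 0.085, -0.0, -0.0]
contact_force: [-0.9, 0.7, 0.4]
opening: 49.9
gripper_force: 0.0
```

```bash
python3 - <<'E'
from h import *
s=state(); print(s['time'],s['joints'],s['tcp_pos'],s['tool_rot'])
p,d=read_camera('wrist'); K,E=ext('wrist',s); np.savez('w1',p=p,d=d,K=K,E=E); cv2.imwrite('pics/w1.png',p[...,::-1])
P=cloud(d,K,E); z=P[...,2]
m=(z>12)&(z<130); print(np.median(z[z<10]))
for a,b in [(72.5,3),(38,3),(110.5,4)]:
    mm=abs(z-a)<b; print(a,mm.sum(),np.median(z[mm]),cv2.minAreaRect(P[mm][:,:2].astype(np.float32)))
E
```

```text
1.8167 [-2.05501587e-01  4.14793780e-01  1.64476739e+00 -1.64564204e-05
  1.08278536e+00  1.19589238e+00] [540.52289424   0.71254113 230.97979257] [ 9.96414602e-01  8.46037810e-02 -3.63257604e-04 -1.00897591e-04]
-0.47186779616492913
72.5 7639 72.21713467744519 ((533.5001831054688, 53.83222961425781), (55.538597106933594, 266.2910461425781), 9.843052864074707)
38 5141 37.629861075531835 ((504.3724060058594, 54.755859375), (307.05633544921875, 336.9277648925781), 60.56676483154297)
110.5 924 109.69591669907166 ((546.4963989257812, -24.91372299194336), (33.674522399902344, 90.101318359375), 9.233410835266113)
```

View pics/w1.png

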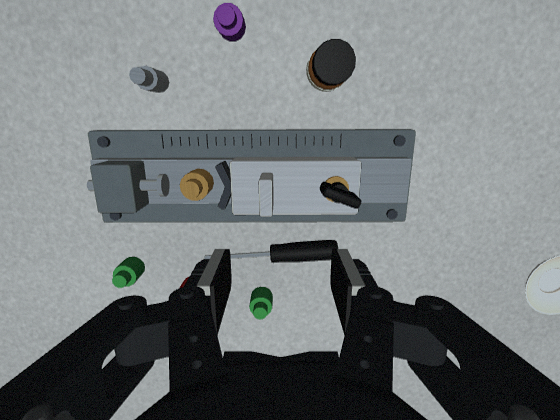

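The wrist view shows the housing at about (118,188), anvil face (158,185), shaft (195,185), V face (224,185), tab (265,194) and wing (340,193). Next I measure these in the gauge frame.

```bash
cat > g.py <<'E'
from h import *
def measure(p,d,K,E):
    P=cloud(d,K,E); z=P[...,2]; hsv=cv2.cvtColor(p,cv2.COLOR_RGB2HSV).astype(int); out={}
    near=(abs(P[...,0]-537)<110)&(abs(P[...,1]-33)<215)
    base=near&(z>13)&(z<130)
    k,l,s,c=cv2.connectedComponentsWithStats(base.astype(np.uint8)); base=l==1+s[1:,4].argmax()
    r=cv2.minAreaRect(P[base&(z<26)][:,:2].astype(np.float32)); a=np.deg2rad(r[2]); a=a if r[1][0]<r[1][1] else a-np.pi/2
    c=np.array(r[0]); ex=np.array([np.cos(a),np.sin(a)]); ey=np.array([-ex[1],ex[0]])
    out['base']=(c,a,r[1])
    G=np.stack([(P[...,:2]-c)@ex,(P[...,:2]-c)@ey,z],-1)
    br=base&(hsv[...,0]>10)&(hsv[...,0]<28)&(hsv[...,1]>110)
    st=lambda m:(m.sum(),G[m].mean(0).round(1),np.percentile(G[m],[3,97],axis=0).round(1).tolist()) if m.any() else None
    out['shafttop']=st(br&(abs(z-78)<4)&(G[...,1]>-20)); out['shaftstep']=st(br&(abs(z-65)<4)&(G[...,1]>-20))
    out['tab']=st(base&(abs(z-110)<4)&(hsv[...,2]>90))
    w=base&(abs(z-110)<4)&(p.max(-1)<60); out['wing']=st(w)
    if w.any():
        rr=cv2.minAreaRect(P[w][:,:2].astype(np.float32)); out['wingrect']=rr
    out['anvil+tail']=None
    h=base&(abs(z-74)<3)&(G[...,1]>108)&(G[...,1]<165); out['housing']=st(h)
    t=base&(z>40)&(z<68)&(G[...,1]>157)&(abs(G[...,0])<15); out['tail']=st(t)
    f=base&(abs(z-60)<6)&(hsv[...,1]<90)&(G[...,1]>70)&(G[...,1]<112)&(abs(G[...,0])<14); out['plunger']=st(f)
    return out
if __name__=='__main__':
    import sys
    f=np.load(sys.argv[1]); 
    for k,v in measure(f['p'],f['d'],f['K'],f['E']).items(): print(k,v)
E
python3 g.py w1.npz
```

```text
base (array([536.41937256,  32.75195312]), np.float64(0.16926547552412205), (110.20452117919922, 368.52777099609375))
shafttop (np.int64(261), array([ 1.2, 55.6, 77.4]), [[-6.7, 48.2, 75.2], [8.7, 63.4, 78.8]])
shaftstep (np.int64(337), array([ 4.2, 52.7, 64.6]), [[-11.3, 42.2, 62.6], [14.5, 68.8, 67.3]])
tab (np.int64(502), array([  1. , -21. , 109.7]), [[-14.9, -25.1, 107.7], [16.9, -13.7, 111.0]])
wing (np.int64(404), array([  1.7, -86.2, 109.4]), [[-6.1, -102.1, 106.7], [9.5, -71.2, 111.0]])
wingrect ((552.2933959960938, -30.717952728271484), (14.789495468139648, 78.7374496459961), 0.9464052319526672)
anvil+tail None
housing (np.int64(1885), array([  1. , 133.8,  73.3]), [[-22.4, 115.7, 71.6], [23.4, 152.4, 74.6]])
tail (np.int64(61), array([  0.7, 166.7,  57. ]), [[-4.6, 163.9, 54.0], [5.6, 169.4, 58.9]])
plunger (np.int64(311), array([ 0.9, 97.3, 58.9]), [[-9.1, 89.6, 54.6], [10.5, 110.6, 64.1]])
```

Request:
play_rows --targets '[4, 0.24, -1.28, 3, 0, 0, 0, 4, 0, 0, 3.5, 0, 0, 0, 4, 0, 0, 3.5, 0, 0, 0, 4, 0, 0, 3, 0, 0, 0, 4, 0, 0, 2.1, 0, 0, 0, 4, 0, 0, 0, 0, 0, 0, 1, 0, 0, 0, 0, 0, 0, 1, 0, 0, 0, 0, 0, 0, 1, 0, 0, 0, 0, 0, 0, 1, 0, 0, 0, 0, 0, 0, 1, 0, 0, 0, 0, 0, 0]' --squeeze 40

```text
time: 2.78
tcp_pos: [541.8, 13.3, 81.6]
tool_rot: [0.996, 0.085, 0.001, 0.0]
contact_force: [-0.1, 2.6, 0.6]
opening: 11.2
gripper_force: 40.6
```

Request:
play_rows --targets '[1, 0, -0.4, 0, 0, 0, 0, 1, 0, -0.4, 0, 0, 0, 0, 1, 0, -0.4, 0, 0, 0, 0, 1, 0, -0.4, 0, 0, 0, 0, 1, 0, 0, 0, 0, 0, 0, 1, 0, 0, 0, 0, 0, 0]'

```text
time: 3.28
tcp_pos: [539.3, 27.6, 81.6]
tool_rot: [0.996, 0.085, 0.001, 0.001]
contact_force: [-0.1, -5.4, 5.5]
opening: 11.6
gripper_force: 41.3
```

```bash
python3 - <<'E'
from h import *; from g import measure
s=state(); print(s['tcp_pos'],s['contact_force'])
for n in ['wrist','side','scene']:
    p,d=read_camera(n); K,E=ext(n,s) if n=='wrist' else ext(n); cv2.imwrite(f'pics/{n}2.png',p[...,::-1])
    print(n)
    try:
        for k,v in measure(p,d,K,E).items(): print(k,v)
    except Exception as e: print(e)
E
```

```text
[539.28885028  27.64171232  81.63504864] [-0.11653276 -5.44448451  5.5011166 ]
wrist
base (array([511.86196899,  28.43640137]), np.float64(0.1726200598122131), (160.70997619628906, 369.0165710449219))
shafttop (np.int64(879), array([26.9, 55.5, 77.3]), [[19.1, 47.9, 74.9], [34.3, 63.4, 78.6]])
shaftstep (np.int64(1125), array([30.7, 52.7, 64.5]), [[14.5, 42.2, 61.6], [40.1, 68.6, 67.6]])
tab (np.int64(1973), array([ 27. ,  -7.9, 109.7]), [[10.4, -11.7, 107.8], [42.0, -0.7, 110.9]])
wing (np.int64(2009), array([ 28. , -62. , 109.3]), [[18.7, -88.1, 106.5], [37.8, 9.6, 111.5]])
wingrect ((546.18701171875, -4.757953643798828), (28.545570373535156, 103.40840911865234), 12.81790542602539)
anvil+tail None
housing (np.int64(4757), array([ 25.4, 128.8,  73.3]), [[2.8, 115.4, 71.6], [48.7, 145.1, 74.4]])
tail None
plunger (np.int64(1), array([13.9, 90.3, 55.5]), [[13.9, 90.3, 55.5], [13.9, 90.3, 55.5]])
side
base (array([536.16210938,  33.81466675]), np.float64(0.16752961048085158), (109.78316497802734, 371.7282409667969))
shafttop (np.int64(51), array([ 0.6, 57.3, 77.3]), [[-6.7, 48.9, 74.3]
[... 924 characters left out ...]
.4]])
shaftstep (np.int64(59), array([ 3.1, 51.5, 64.6]), [[-13.0, 43.0, 61.7], [14.0, 66.4, 68.4]])
tab (np.int64(14), array([ 10.8,  -8.1, 108.5]), [[3.4, -38.0, 106.9], [15.6, -0.8, 110.0]])
wing (np.int64(91), array([  3. , -54.4, 109.3]), [[-6.7, -89.0, 106.2], [12.2, 2.2, 113.1]])
wingrect ((549.5475463867188, -7.172252655029297), (15.399473190307617, 102.41339874267578), 1.3860762119293213)
anvil+tail None
housing (np.int64(217), array([ -0.7, 134. ,  73. ]), [[-23.2, 116.5, 71.2], [22.2, 153.4, 75.2]])
tail (np.int64(3), array([ -1.7, 168.4,  58. ]), [[-4.9, 167.1, 56.7], [2.2, 169.6, 59.6]])
plunger (np.int64(47), array([ 0.3, 95.5, 58.9]), [[-10.2, 89.3, 54.6], [9.5, 109.5, 64.3]])
```

View pics/wrist2.png

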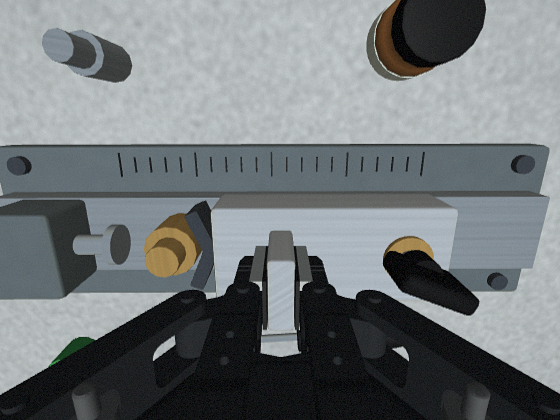

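The jaw has moved about 14 mm. The V face (205,245) is now almost on the shaft (168,250), and the anvil face is at (118,245).

Request:
play_rows --targets '[1, 0, -0.4, 0, 0, 0, 0, 1, 0, -0.4, 0, 0, 0, 0, 1, 0, -0.4, 0, 0, 0, 0, 1, 0, -0.4, 0, 0, 0, 0, 1, 0, -0.2, 0, 0, 0, 0, 1, 0, 0, 0, 0, 0, 0, 1, 0, 0, 0, 0, 0, 0]'

```text
time: 4.02
tcp_pos: [536.2, 45.3, 81.6]
tool_rot: [0.996, 0.085, 0.001, 0.001]
contact_force: [-1.5, -6.2, 6.2]
opening: 11.6
gripper_force: 41.3
```

```bash
cat > look.py <<'E'
from h import *; from g import measure; import sys
s=state(); print(s['time'],s['tcp_pos'],s['contact_force'],s['joints'][5])
for n in sys.argv[2:]:
    p,d=read_camera(n); K,E=ext(n,s) if n=='wrist' else ext(n); cv2.imwrite(f'pics/{n}{sys.argv[1]}.png',p[...,::-1]); np.savez(f'{n}{sys.argv[1]}',p=p,d=d,K=K,E=E)
    # fixed gauge frame from earlier
    c=np.array({'wrist':[537.4,32.],'side':[536.2,33.8],'scene':[538.5,31.4]}[n]); a=.169
    P=cloud(d,K,E); ex=np.array([np.cos(a),np.sin(a)]); ey=np.array([-ex[1],ex[0]])
    G=np.stack([(P[...,:2]-c)@ex,(P[...,:2]-c)@ey,P[...,2]],-1); z=P[...,2]
    hsv=cv2.cvtColor(p,cv2.COLOR_RGB2HSV).astype(int); b=abs(G[...,0])<26
    br=b&(hsv[...,0]>10)&(hsv[...,0]<28)&(hsv[...,1]>110)&(G[...,1]>20)&(G[...,1]<110)
    st=lambda m:(m.sum(),G[m].mean(0).round(1),np.percentile(G[m],[3,97],axis=0).round(1).tolist()) if m.any() else None
    print(n,'top',st(br&(abs(z-78)<4)),'\n step',st(br&(abs(z-65)<4)))
    print(' hous',st(b&(abs(z-74)<3)&(G[...,1]>108)&(G[...,1]<165)),'\n tail',st(b&(z>50)&(z<66)&(G[...,1]>157)&(G[...,1]<190)&(abs(G[...,0])<12)))
    print(' plunger',st(b&(abs(z-60)<6)&(hsv[...,1]<90)&(G[...,1]>80)&(G[...,1]<112)&(abs(G[...,0])<14)))
E
python3 look.py 3 wrist side
```

```text
4.0167 [536.2064514   45.3180186   81.60421978] [-1.50536279 -6.22723279  6.16069874] 1.2796646883831457
wrist top (np.int64(886), array([ 0.3, 72. , 77.2]), [[-7.7, 64.4, 74.6], [7.8, 79.8, 78.5]]) 
 step (np.int64(1087), array([ 4.1, 69.6, 64.6]), [[-11.8, 59.0, 62.2], [13.5, 85.4, 67.7]])
 hous (np.int64(6218), array([  0.9, 134.5,  73.3]), [[-22.8, 116.6, 71.7], [22.7, 153.2, 74.4]]) 
 tail (np.int64(39), array([ -0.7, 170. ,  57.5]), [[-4.3, 168.4, 56.0], [2.9, 171.3, 58.8]])
 plunger (np.int64(921), array([ 1. , 97.9, 59. ]), [[-8.5, 90.5, 54.6], [10.3, 110.9, 64.2]])
side top (np.int64(54), array([ 0.4, 72.9, 77.6]), [[-8.0, 64.9, 75.0], [8.7, 79.8, 79.8]]) 
 step (np.int64(74), array([-0.1, 76.9, 64.9]), [[-12.6, 59.8, 62.2], [13.0, 85.9, 67.7]])
 hous (np.int64(424), array([  0.6, 136.5,  74. ]), [[-23.1, 117.5, 71.6], [24.3, 154.5, 76.1]]) 
 tail (np.int64(42), array([  0.3, 165. ,  56.8]), [[-4.5, 157.9, 51.8], [5.6, 170.1, 59.8]])
 plunger (np.int64(67), array([ 0.5, 95.4, 59.6]), [[-9.4, 84.9, 55.2], [9.5, 104.6, 64.6]])
```

Request:
play_rows --targets '[1, 0, -0.15, 0, 0, 0, 0, 1, 0, -0.15, 0, 0, 0, 0, 1, 0, -0.15, 0, 0, 0, 0, 1, 0, -0.15, 0, 0, 0, 0, 1, 0, 0, 0, 0, 0, 0, 1, 0, 0, 0, 0, 0, 0]'

```text
time: 4.62
tcp_pos: [535.3, 50.6, 81.6]
tool_rot: [0.996, 0.085, 0.001, 0.002]
contact_force: [-0.2, -8.6, 5.0]
opening: 11.9
gripper_force: 41.3
```

```bash
python3 look.py 4 wrist side
```

```text
4.6167 [535.26665662  50.63754657  81.60199977] [-0.2424901  -8.63234343  5.04982134] 1.290678175305237
wrist top (np.int64(883), array([ 0.2, 77.4, 77.2]), [[-7.7, 69.8, 74.9], [7.7, 85.4, 78.5]]) 
 step (np.int64(1091), array([ 4.1, 75. , 64.6]), [[-11.8, 64.3, 62.2], [13.4, 90.8, 67.9]])
 hous (np.int64(6241), array([  0.9, 134.5,  73.3]), [[-22.9, 116.5, 71.6], [22.8, 153.1, 74.5]]) 
 tail (np.int64(105), array([ -0.4, 170.8,  57.1]), [[-5.3, 168.4, 55.0], [3.9, 172.9, 58.5]])
 plunger (np.int64(705), array([  1.8, 100.5,  59. ]), [[-7.0, 92.5, 54.6], [10.3, 111.4, 64.2]])
side top (np.int64(53), array([ 0.4, 78.5, 77.9]), [[-7.7, 71.0, 75.2], [8.8, 85.8, 80.3]]) 
 step (np.int64(71), array([-0.8, 81.1, 65. ]), [[-14.1, 66.0, 62.1], [13.1, 89.8, 68.2]])
 hous (np.int64(419), array([  0.5, 136.4,  74.1]), [[-23.0, 117.6, 71.6], [24.2, 154.0, 76.4]]) 
 tail (np.int64(48), array([  0.7, 166.1,  56.9]), [[-4.5, 158.0, 51.2], [5.7, 172.0, 60.5]])
 plunger (np.int64(67), array([ 0.5, 96.1, 59.9]), [[-9.5, 87.4, 54.5], [11.6, 104.7, 65.2]])
```

Request:
play_rows --targets '[1, 0, -0.14, 0, 0, 0, 0, 1, 0, -0.13, 0, 0, 0, 0, 1, 0, 0, 0, 0, 0, 0, 1, 0, 0, 0, 0, 0, 0, 1, 0, 0, 0, 0, 0, 0]'

```text
time: 5.13
tcp_pos: [534.9, 52.7, 81.6]
tool_rot: [0.996, 0.086, 0.001, 0.002]
contact_force: [-1.6, -11.1, 4.9]
opening: 11.4
gripper_force: 41.3
```

```bash
python3 look.py 5 wrist side
```

```text
5.1333 [534.92792387  52.67452354  81.60381561] [ -1.55412441 -11.11724069   4.94562867] 1.2956308785844328
wrist top (np.int64(881), array([ 0.2, 79.4, 77.2]), [[-7.6, 71.9, 74.8], [7.7, 87.3, 78.5]]) 
 step (np.int64(1094), array([ 4.1, 77. , 64.6]), [[-11.8, 66.4, 62.4], [13.5, 92.8, 68.1]])
 hous (np.int64(6240), array([  0.9, 134.6,  73.3]), [[-22.9, 116.7, 71.7], [22.9, 153.1, 74.5]]) 
 tail (np.int64(180), array([1.000e-01, 1.717e+02, 5.700e+01]), [[-5.3, 168.2, 53.4], [4.5, 174.7, 58.8]])
 plunger (np.int64(633), array([  1.9, 101.5,  59.2]), [[-6.8, 94.5, 54.7], [10.3, 111.3, 64.2]])
side top (np.int64(54), array([ 0.2, 80.2, 77.9]), [[-7.7, 71.6, 75.4], [7.7, 88.1, 80.2]]) 
 step (np.int64(76), array([-0.4, 83.3, 65.2]), [[-13.8, 67.8, 62.9], [13.2, 92.5, 67.3]])
 hous (np.int64(416), array([  0.5, 136.3,  74. ]), [[-23.0, 117.4, 71.7], [24.3, 154.2, 76.0]]) 
 tail (np.int64(53), array([  0.7, 167. ,  56.7]), [[-4.5, 158.6, 52.0], [5.7, 173.6, 59.4]])
 plunger (np.int64(65), array([ 0.8, 97.5, 59.9]), [[-9.3, 86.3, 54.4], [13.4, 105.3, 65.3]])
```

Request:
play_rows --targets '[1, 0, -0.06, 0, 0, 0, 0, 1, 0, 0, 0, 0, 0, 0, 1, 0, 0, 0, 0, 0, 0, 4, 0, 0, 0, 0, 0, 0, 4, 0, 0, 0, 0, 0, 0, 4, 0, 0, 0, 0, 0, 0, 4, 0, 0, 0, 0, 0, 0, 4, 0, 0, -3, 0, 0, 0, 4, 0, 0, -3.5, 0, 0, 0, 4, 0, 2, -3.5, 0, 0, 0, 4, 0, 3, -2, 0, 0, 0, 4, 0, 3, 0, 0, 0, 0, 4, 0, 0, 0, 0, 0, 0, 4, 0, 0, 0, 0, 0, 0]'

```text
time: 6.4
tcp_pos: [547.3, -23.9, 200.6]
tool_rot: [0.996, 0.084, 0.0, -0.0]
contact_force: [-0.0, -0.4, 0.2]
opening: 39.8
gripper_force: 0.0
```

```bash
python3 look.py 6 wrist side; python3 - <<'E'
from h import *
f=np.load('wrist6.npz'); P=cloud(f['d'],f['K'],f['E']); z=P[...,2]; p=f['p']
a=.169; ex=np.array([np.cos(a),np.sin(a)]); ey=np.array([-ex[1],ex[0]]); c=[537.4,32]
gx=(P[...,:2]-c)@ex; gy=(P[...,:2]-c)@ey
w=(abs(z-110.5)<3)&(p.max(-1)<70)&(abs(gx)<35)&(gy<0)&(gy>-90)
w=cv2.morphologyEx(w.astype(np.uint8),cv2.MORPH_OPEN,np.ones((3,3)))>0
print(w.sum(),'world',P[w].mean(0),'gauge',gx[w].mean(),gy[w].mean(), cv2.minAreaRect(P[w][:,:2].astype(np.float32)))
t=(abs(z-110.5)<3)&(p.min(-1)>70)&(abs(gx)<35)&(gy>0)&(gy<50)
print('tab',P[t].mean(0),gy[t].mean(),np.percentile(gy[t],[3,97]),np.percentile(gx[t],[3,97]))
br=(abs(z-72.5)<8)&(abs(gx)<30)&(gy<-20)&(gy>-80); hsv=cv2.cvtColor(p,cv2.COLOR_RGB2HSV).astype(int); br&=(hsv[...,0]>10)&(hsv[...,0]<28)&(hsv[...,1]>110)
print('washer',br.sum(),P[br].mean(0),gx[br].mean(),gy[br].mean())
E
```

```text
6.4 [547.30321658 -23.88739916 200.59569789] [-0.00335413 -0.37631708  0.17761891] 1.1551434919548191
wrist top (np.int64(316), array([ 0. , 79.2, 77.3]), [[-7.5, 71.9, 74.8], [7.3, 87.2, 78.7]]) 
 step (np.int64(403), array([ 2.7, 76. , 64.7]), [[-13.0, 66.4, 62.8], [13.3, 91.4, 67.4]])
 hous (np.int64(2277), array([  0.3, 134.5,  73.3]), [[-23.2, 116.5, 71.6], [22.5, 153.1, 74.6]]) 
 tail (np.int64(96), array([ -0.2, 171.1,  56.8]), [[-6.0, 167.2, 53.8], [4.7, 174.6, 58.7]])
 plunger (np.int64(213), array([  1.6, 101.9,  59.3]), [[-8.1, 94.3, 54.8], [10.3, 111.1, 64.2]])
side top (np.int64(53), array([ 0.5, 80.5, 78. ]), [[-6.7, 72.7, 75.2], [8.9, 87.8, 80.4]]) 
 step (np.int64(72), array([-0.6, 84.1, 65.2]), [[-14.1, 70.9, 61.7], [13.2, 92.3, 68.1]])
 hous (np.int64(420), array([  0.5, 136.4,  74. ]), [[-22.8, 117.6, 71.7], [24.2, 154.0, 76.1]]) 
 tail (np.int64(53), array([  0.5, 167.3,  56.7]), [[-4.5, 158.3, 52.0], [5.7, 174.5, 60.3]])
 plunger (np.int64(61), array([ 0.5, 97.8, 60. ]), [[-9.9, 91.3, 54.8], [12.0, 104.7, 64.9]])
450 world [545.83708877 -14.9165838  109.62294597] gauge 0.4256757949863643 -47.66727496525599 ((545.6295166015625, -14.975082397460938), (35.00758743286133, 8.949995040893555), 78.05536651611328)
tab [534.19721123  51.66896678 109.72748167] 19.927450424595524 [14.65454531 25.56257064] [-15.77938344  15.51648853]
washer 181 [553.03144388 -15.93994421  74.96499109] 7.345410387289498 -49.88612266710007
```

View pics/wrist6.png

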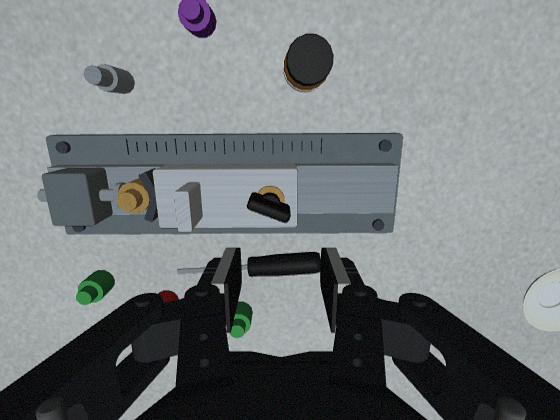

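The wing centre is at about (268,206), with its long axis at 78° in the world frame. The shaft (133,197) is held against the anvil.

Request:
play_rows --targets '[4, 0, 0, 0, 0, 0, -0.1194, 4, 0, 0, 0, 0, 0, -0.1194, 4, 0, 0, 0, 0, 0, -0.1194, 4, 0, 0, 0, 0, 0, -0.1194, 4, 0, 0, 0, 0, 0, -0.1194, 4, 0, 0, 0, 0, 0, -0.1194, 4, 0, 0, 0, 0, 0, -0.1194, 4, 0, 0, 0, 0, 0, -0.1194, 4, 0, 0, 0, 0, 0, -0.1194, 4, 0, 0, 0, 0, 0, -0.1194, 4, 0.84, -0.34, 0, 0, 0, 0, 4, 0, 0, 3, 0, 0, 0, 4, 0, 0, 3, 0, 0, 0, 4, 0, 0, 0, 0, 0, 0, 4, 0, 0, 0, 0, 0, 0]'

```text
time: 7.75
tcp_pos: [543.6, -12.5, 138.8]
tool_rot: [0.777, 0.63, -0.002, -0.002]
contact_force: [0.4, -0.6, -0.5]
opening: 40.0
gripper_force: 0.0
```

```bash
python3 - <<'E'
from h import *
s=state(); r=R.from_quat(s['tool_rot']).as_matrix(); yaw=np.arctan2(r[1,0],r[0,0])
d=np.array([545.7,-15.,82])-s['tcp_pos']; print(s['tcp_pos'],yaw,s['joints'][5],'need tool mm',r.T@d,'rz',-(1.362-yaw))
E
```

```text
[543.59624848 -12.45661758 138.81388149] 1.363202527939283 -0.021320088246124053 need tool mm [-2.07890158  2.9064893  56.79737831] rz 0.0012025279392828825
```

Request:
play_rows --targets '[4, -0.21, 0.29, 1.5, 0, 0, 0, 4, 0, 0, 2.1, 0, 0, 0, 4, 0, 0, 2.08, 0, 0, 0, 4, 0, 0, 0, 0, 0, 0, 0.8, 0, 0, 0, 0, 0, 0, 0.8, 0, 0, 0, 0, 0, 0, 0.8, 0, 0, 0, 0, 0, 0, 0.8, 0, 0, 0, 0, 0, 0, 0.8, 0, 0, 0, 0, 0, 0, 0.8, 0, 0, 0, 0, 0, 0]' --squeeze 30

```text
time: 8.58
tcp_pos: [544.6, -15.9, 85.0]
tool_rot: [0.776, 0.631, -0.002, -0.002]
contact_force: [-6.7, 0.8, 3.5]
opening: 9.2
gripper_force: 30.1
```

```bash
python3 - <<'E'
from h import *
s=state(); r=R.from_quat(s['tool_rot']).as_matrix(); print(s['tcp_pos'],np.arctan2(r[1,0],r[0,0]),s['contact_force'],s['wrist_torque'],s['joints'][5],s['opening'])
E
python3 look.py 7 wrist side
```

```text
[544.60374397 -15.89796203  85.00685051] 1.3644087943151606 [-6.70698944  0.77415782  3.52897859] [0.10748713 0.97760335 0.06582227] -0.027249709452508705 9.244180706239039
8.5833 [544.60374397 -15.89796203  85.00685051] [-6.70698944  0.77415782  3.52897859] -0.027249709452508705
wrist top (np.int64(752), array([-1.7, 75.5, 77.2]), [[-8.5, 71.4, 74.8], [5.9, 80.5, 78.8]]) 
 step (np.int64(1329), array([-0.8, 72.7, 64.7]), [[-13.9, 66.1, 62.8], [12.2, 82.9, 67.7]])
 hous None 
 tail None
 plunger None
side top (np.int64(55), array([ 0.1, 80.5, 78. ]), [[-7.6, 72.5, 75.4], [7.7, 88.0, 80.0]]) 
 step (np.int64(71), array([-0.8, 83.8, 65.1]), [[-14.0, 71.4, 62.7], [13.2, 91.9, 67.3]])
 hous (np.int64(425), array([  0.6, 136.6,  73.9]), [[-23.1, 117.6, 71.4], [24.2, 154.4, 76.1]]) 
 tail (np.int64(56), array([  0.6, 166.9,  56.8]), [[-4.5, 158.1, 51.5], [5.7, 173.7, 60.1]])
 plunger (np.int64(61), array([ 0.6, 97.8, 59.8]), [[-9.4, 90.2, 55.3], [12.0, 104.2, 65.4]])
```

Request:
play_rows --targets '[0.8, 0, -0.18, 0, 0, 0, 0, 0.8, 0, 0, 0, 0, 0, 0, 0.8, 0, 0, 0, 0, 0, 0.1, 0.8, 0, 0, 0, 0, 0, 0.1, 0.8, 0, 0, 0, 0, 0, 0.1, 0.8, 0, 0, 0, 0, 0, 0.1, 0.8, 0, 0, 0, 0, 0, 0.1, 0.8, 0, 0, 0, 0, 0, 0, 0.8, 0, 0, 0, 0, 0, 0]'

```text
time: 9.43
tcp_pos: [544.0, -15.6, 84.9]
tool_rot: [0.908, 0.418, -0.002, -0.001]
contact_force: [-6.7, 0.9, 7.8]
opening: 9.5
gripper_force: 30.7
```

```bash
cat > s.py <<'E'
from h import *
s=state(); r=R.from_quat(s['tool_rot']).as_matrix(); print(s['time'],s['tcp_pos'],'yaw',np.arctan2(r[1,0],r[0,0]),s['contact_force'],s['wrist_torque'],'j6',s['joints'][5],s['joint_torque'][5],s['opening'])
E
python3 s.py
```

```text
9.4333 [544.01013222 -15.63438614  84.94950532] yaw 0.8634272969925703 [-6.71259858  0.92748039  7.79816202] [ 0.23528442  1.11856672 -0.05318587] j6 0.47303790469916907 -0.007737780106253922 9.507682378052074
```

Request:
play_rows --targets '[0.8, -0.1, -0.11, -0.1, 0, 0, 0, 0.8, 0, 0, 0, 0, 0, 0, 0.8, 0, 0, 0, 0, 0, 0]'

```text
time: 9.68
tcp_pos: [544.0, -15.8, 85.0]
tool_rot: [0.908, 0.418, -0.0, -0.001]
contact_force: [-3.4, 3.3, 3.3]
opening: 9.2
gripper_force: 31.0
```

```bash
python3 s.py
```

```text
9.6833 [544.00786943 -15.80931622  85.02528172] yaw 0.8634922511421512 [-3.39856009  3.25717708  3.34621841] [ 0.55384295  0.64483543 -0.04816831] j6 0.4718511183604359 -0.054383795941248536 9.179361477698663
```

Request:
play_rows --targets '[0.8, 0, -0.13, -0.06, 0, 0, 0, 0.8, 0, 0, 0, 0, 0, 0, 0.8, 0, 0, 0, 0, 0, 0.08, 0.8, 0, 0, 0, 0, 0, 0, 0.8, 0, 0, 0, 0, 0, 0]'

```text
time: 10.1
tcp_pos: [543.9, -15.7, 85.1]
tool_rot: [0.924, 0.383, 0.0, 0.0]
contact_force: [-1.8, 1.4, -2.7]
opening: 9.7
gripper_force: 30.4
```

```bash
python3 s.py
```

```text
10.1 [543.91446743 -15.73596861  85.05863227] yaw 0.7853694363581409 [-1.75059685  1.39501436 -2.74646775] [0.24914296 0.36638199 0.00399844] j6 0.5510531256994785 -0.0010314878090866841 9.686817207832252
```

Request:
play_rows --targets '[0.8, 0, -0.05, 0.03, 0, 0, 0.06, 0.8, 0, 0, 0, 0, 0, 0.06, 0.8, 0, 0, 0, 0, 0, 0, 0.8, 0, 0, 0, 0, 0, 0]'

```text
time: 10.43
tcp_pos: [543.8, -15.6, 85.1]
tool_rot: [0.945, 0.327, 0.0, 0.0]
contact_force: [-2.1, -0.0, -0.5]
opening: 9.1
gripper_force: 30.6
```

```bash
python3 s.py
```

```text
10.4333 [543.80526211 -15.60762209  85.05237977] yaw 0.6662333489268646 [-2.14839595 -0.02411524 -0.47915654] [ 0.05746664  0.37099777 -0.02713897] j6 0.6707956248109197 -0.019859681488014758 9.053785890113641
```

Request:
play_rows --targets '[0.8, 0, -0.03, 0, 0, 0, 0.06, 0.8, 0, 0, 0, 0, 0, 0.06, 0.8, 0, 0, 0, 0, 0, 0, 0.8, 0, 0, 0, 0, 0, 0]'

```text
time: 10.77
tcp_pos: [543.7, -15.4, 85.0]
tool_rot: [0.963, 0.27, 0.0, 0.0]
contact_force: [-1.9, -0.7, 0.1]
opening: 9.5
gripper_force: 30.6
```

```bash
python3 s.py
```

```text
10.7667 [543.71857288 -15.44790297  85.04886149] yaw 0.5465674127121389 [-1.89580887 -0.71202078  0.12307689] [-0.10884589  0.33260617 -0.06573347] j6 0.7908737388025917 -0.022202274994924664 9.472303768321458
```

Request:
play_rows --targets '[0.8, 0, 0, 0, 0, 0, 0.06, 0.8, 0, 0, 0, 0, 0, 0.06, 0.8, 0, 0, 0, 0, 0, 0, 0.8, 0, 0, 0, 0, 0, 0]'

```text
time: 11.1
tcp_pos: [543.6, -15.3, 85.0]
tool_rot: [0.977, 0.212, 0.0, 0.0]
contact_force: [-2.6, -1.1, -0.3]
opening: 9.7
gripper_force: 30.7
```

```bash
python3 s.py
```

```text
11.1 [543.63437261 -15.32933128  85.04081491] yaw 0.42663444332177264 [-2.60678278 -1.07072328 -0.29377291] [-0.09259846  0.2977779   0.01025104] j6 0.9107354618783086 -0.023046479327604175 9.708672065599028
```

Request:
play_rows --targets '[0.8, 0, 0, 0, 0, 0, 0.06, 0.8, 0, 0, 0, 0, 0, 0.06, 0.8, 0, 0, 0, 0, 0, 0, 0.8, 0, 0, 0, 0, 0, 0]'

```text
time: 11.43
tcp_pos: [543.6, -15.2, 85.0]
tool_rot: [0.988, 0.153, 0.0, 0.0]
contact_force: [-1.2, -0.8, 0.6]
opening: 9.3
gripper_force: 30.8
```

```bash
python3 s.py
```

```text
11.4333 [543.57879477 -15.19038916  85.02512059] yaw 0.3066533558771382 [-1.19237582 -0.81054665  0.56977069] [-0.02164907  0.21474775 -0.07471056] j6 1.0306752087488238 -0.023108662571758032 9.30834373578458
```

Request:
play_rows --targets '[0.8, 0, 0, 0, 0, 0, 0.06, 0.8, 0, 0, 0, 0, 0, 0.06, 0.8, 0, 0, 0, 0, 0, 0, 0.8, 0, 0, 0, 0, 0, 0]'

```text
time: 11.77
tcp_pos: [543.5, -15.0, 85.0]
tool_rot: [0.996, 0.093, 0.0, 0.0]
contact_force: [-1.1, -0.0, 2.5]
opening: 9.1
gripper_force: 30.9
```

```bash
python3 s.py
```

```text
11.7667 [543.54345803 -15.04935606  85.03779921] yaw 0.1866122971463442 [-1.0827272  -0.00808885  2.4785513 ] [ 0.02039712  0.23451575 -0.04154122] j6 1.1506242403175027 -0.02269717399030924 9.118897476899189
```

Request:
play_rows --targets '[0.8, 0, 0, 0, 0, 0, 0.06, 0.8, 0, 0, 0, 0, 0, 0.06, 0.8, 0, 0, 0, 0, 0, 0, 0.8, 0, 0, 0, 0, 0, 0]'

```text
time: 12.1
tcp_pos: [543.5, -15.1, 85.1]
tool_rot: [0.999, 0.036, 0.0, 0.001]
contact_force: [-0.6, 0.8, 3.6]
opening: 9.4
gripper_force: 62.2
```

```bash
python3 s.py; python3 look.py 8 wrist side
```

```text
12.1 [543.51549777 -15.06327166  85.11573984] yaw 0.07182692674877778 [-0.59417379  0.79123284  3.62158067] [0.15834399 0.1770922  1.48996528] j6 1.2676587507427999 1.4802874624729156 9.417692854938116
12.1 [543.51549777 -15.06327166  85.11573984] [-0.59417379  0.79123284  3.62158067] 1.2676587507427999
wrist top (np.int64(870), array([ 0.2, 78.6, 77.1]), [[-7.4, 71.2, 74.5], [7.7, 87.0, 78.5]]) 
 step (np.int64(1099), array([ 2.7, 75.2, 64.7]), [[-13.3, 66.1, 62.9], [13.4, 90.1, 68.2]])
 hous (np.int64(61), array([-20.8, 116.3,  71.9]), [[-24.6, 114.6, 71.1], [-15.2, 117.6, 73.3]]) 
 tail None
 plunger (np.int64(387), array([  3.6, 102.7,  58.6]), [[-4.1, 94.1, 54.5], [10.6, 111.6, 63.8]])
side top (np.int64(54), array([ 0.6, 80. , 77.7]), [[-7.7, 71.9, 74.3], [8.9, 86.6, 80.4]]) 
 step (np.int64(73), array([-0.7, 83.1, 65.1]), [[-13.9, 68.1, 62.2], [13.2, 92.5, 68.4]])
 hous (np.int64(420), array([  0.5, 136.2,  74. ]), [[-22.8, 117.8, 71.7], [24.2, 154.0, 76.1]]) 
 tail (np.int64(56), array([  0.6, 166.5,  56.8]), [[-4.7, 157.8, 51.4], [5.7, 173.7, 60.1]])
 plunger (np.int64(65), array([ 0.8, 97.4, 59.9]), [[-9.5, 86.2, 54.8], [13.4, 105.3, 65.0]])
```

View pics/wrist8.png

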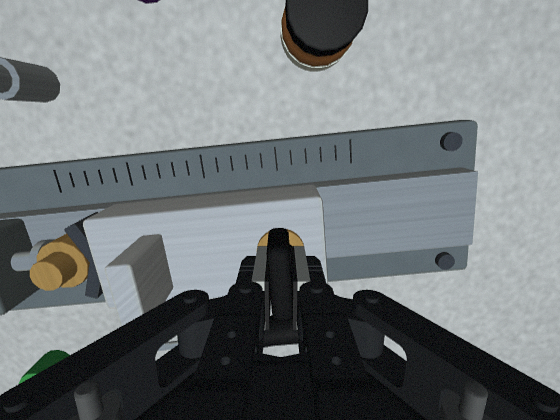

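The wing is seated: the torque rose to 1.5 N m. The wing is between the pads at (283,270), and the shaft (60,265) is still against the V. I back off in small steps to find the zero-torque angle.

Request:
play_rows --targets '[0.8, 0, 0, 0, 0, 0, -0.025, 0.8, 0, 0, 0, 0, 0, 0]'

```text
time: 12.37
tcp_pos: [543.5, -15.1, 85.1]
tool_rot: [0.999, 0.046, 0.0, 0.0]
contact_force: [-0.3, 0.5, 4.9]
opening: 9.3
gripper_force: 54.3
```

```bash
python3 s.py
```

```text
12.3667 [543.49562499 -15.0525622   85.07199544] yaw 0.09126702441078087 [-0.31951302  0.50459772  4.89387475] [0.20112112 0.08683522 1.2425845 ] j6 1.246234021402958 1.0974686220288277 9.311519042323171
```

Request:
play_rows --targets '[0.8, 0, 0, 0, 0, 0, -0.04, 0.8, 0, 0, 0, 0, 0, 0, 0.8, 0, 0, 0, 0, 0, 0]'

```text
time: 12.62
tcp_pos: [543.5, -15.0, 85.0]
tool_rot: [0.998, 0.063, 0.0, -0.0]
contact_force: [-1.6, 0.1, 4.4]
opening: 9.2
gripper_force: 40.3
```

```bash
python3 s.py
```

```text
12.6167 [543.48577856 -15.02820206  85.01408944] yaw 0.1270621364168102 [-1.62274253  0.10368648  4.38344316] [0.19871451 0.14775057 0.79485734] j6 1.2096037685620706 0.7931038923561573 9.240439439105067
```

Request:
play_rows --targets '[0.8, 0, 0, 0.05, 0, 0, -0.1, 0.8, 0, 0, 0, 0, 0, -0.1, 0.8, 0, 0, 0, 0, 0, -0.1, 0.8, 0, 0, 0, 0, 0, -0.1, 0.8, 0, 0, 0, 0, 0, -0.1, 0.8, 0, 0, 0, 0, 0, -0.1, 0.8, 0, 0, 0, 0, 0, 0]'

```text
time: 13.2
tcp_pos: [543.8, -15.6, 85.0]
tool_rot: [0.935, 0.355, 0.001, 0.0]
contact_force: [-1.7, -1.1, 6.7]
opening: 9.2
gripper_force: 31.8
```

```bash
python3 s.py
```

```text
13.2 [543.81941393 -15.64158888  84.95249185] yaw 0.7266813537813686 [-1.69646919 -1.13533142  6.69468115] [-0.1188384   0.248       0.06908367] j6 0.6087621470212253 -0.4306540824472904 9.205068666696583
```

Request:
play_rows --targets '[0.8, 0, 0, -0.1, 0, 0, -0.1, 0.8, 0, 0, 0, 0, 0, -0.1, 0.8, 0, 0, 0, 0, 0, -0.1, 0.8, 0, 0, 0, 0, 0, -0.1, 0.8, 0, 0, 0, 0, 0, -0.1, 0.8, 0, 0, 0, 0, 0, 0, 0.8, 0, 0, 0, 0, 0, 0]'

```text
time: 13.78
tcp_pos: [544.3, -15.9, 85.1]
tool_rot: [0.819, 0.574, 0.001, 0.001]
contact_force: [2.0, -2.9, -1.6]
opening: 9.5
gripper_force: 30.4
```

```bash
python3 s.py
```

```text
13.7833 [544.30789788 -15.93725262  85.08781528] yaw 1.223216638722696 [ 1.95402741 -2.87338009 -1.6480678 ] [-0.5411031  -0.31566062  0.02582444] j6 0.1129667769885233 -0.016153216129168868 9.473496838474356
```

Request:
play_rows --targets '[0.8, 0, 0.06, 0, 0, 0, -0.1, 0.8, 0, 0, 0, 0, 0, -0.1, 0.8, 0, 0, 0, 0, 0, -0.1, 0.8, 0, 0, 0, 0, 0, -0.1, 0.8, 0, 0, 0, 0, 0, -0.1, 0.8, 0, 0, 0, 0, 0, -0.03, 0.8, 0, 0, 0, 0, 0, 0, 0.8, 0, 0, 0, 0, 0, 0]'

```text
time: 14.45
tcp_pos: [544.9, -16.0, 85.1]
tool_rot: [0.639, 0.769, 0.0, 0.001]
contact_force: [4.0, -4.1, -3.8]
opening: 9.6
gripper_force: 30.0
```

```bash
python3 s.py; python3 look.py 9 wrist side scene
```

```text
14.45 [544.92947497 -15.97325588  85.10850023] yaw 1.7552327959263498 [ 3.98926128 -4.05608002 -3.78342074] [-0.67417505 -0.54750115  0.0054151 ] j6 -0.41836015942604693 0.009785979345906526 9.57398423816803
14.45 [544.92947497 -15.97325588  85.10850023] [ 3.98926128 -4.05608002 -3.78342074] -0.41836015942604693
wrist top None 
 step (np.int64(888), array([-0.6, 69.9, 64.6]), [[-11.9, 65.6, 62.7], [10.7, 73.5, 67.6]])
 hous None 
 tail None
 plunger None
side top (np.int64(54), array([ 0.3, 80.2, 78. ]), [[-7.6, 71.2, 75.0], [8.9, 87.2, 80.4]]) 
 step (np.int64(73), array([-0.7, 83.2, 65.2]), [[-13.8, 68.1, 62.3], [13.2, 92.2, 68.3]])
 hous (np.int64(421), array([  0.3, 136.4,  73.9]), [[-23.0, 117.4, 71.6], [24.3, 154.4, 76.1]]) 
 tail (np.int64(56), array([  0.7, 166.8,  56.8]), [[-4.5, 158.2, 51.0], [5.7, 173.6, 60.1]])
 plunger (np.int64(64), array([ 0.9, 97.5, 59.8]), [[-9.6, 86.4, 55.2], [13.4, 105.0, 64.6]])
scene top (np.int64(35), array([-1. , 79. , 76.5]), [[-8.0, 72.2, 74.4], [6.6, 85.7, 77.9]]) 
 step (np.int64(53), array([ 2.7, 74.8, 64.5]), [[-13.5, 66.0, 61.9], [13.2, 88.8, 68.2]])
 hous (np.int64(219), array([ -0.3, 134.2,  72.9]), [[-23.3, 115.9, 71.2], [22.1, 153.4, 75.0]]) 
 tail (np.int64(9), array([ -1.2, 171.6,  56.5]), [[-5.4, 168.0, 52.8], [2.2, 174.6, 59.1]])
 plunger (np.int64(26), array([  2.4, 101.2,  58.6]), [[-5.2, 93.3, 54.8], [10.6, 110.7, 63.5]])
```

View pics/wrist9.png

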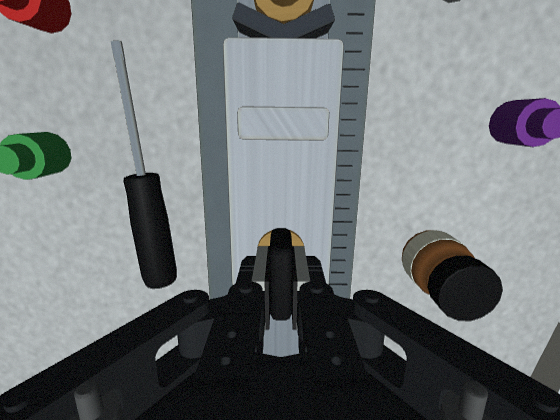

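The shaft is held and the wing gripped, but the anvil is only in by about 4.2 mm. I nudge the jaw slightly along the slide through the wing.

Request:
play_rows --targets '[0.8, 0.15, 0, 0, 0, 0, 0, 0.8, 0.1, 0, 0, 0, 0, 0, 0.8, 0, 0, 0, 0, 0, 0, 0.8, 0, 0, 0, 0, 0, 0]' --squeeze 40

```text
time: 14.93
tcp_pos: [544.9, -15.3, 85.2]
tool_rot: [0.638, 0.77, -0.0, 0.002]
contact_force: [2.9, -11.0, -5.6]
opening: 9.5
gripper_force: 39.5
```

```bash
python3 s.py
```

```text
14.9333 [544.86495315 -15.30359937  85.16712286] yaw 1.7569191780853823 [  2.86760603 -11.01323667  -5.61667658] [-1.64829459 -0.42505809 -0.00425187] j6 -0.4144016031693815 -0.007468457333743572 9.51818984831238
```

Request:
play_rows --targets '[0.8, 0.07, 0, 0, 0, 0, 0, 0.8, 0.05, 0, 0, 0, 0, 0, 0.8, 0, 0, 0, 0, 0, 0, 0.8, 0, 0, 0, 0, 0, 0]'

```text
time: 15.27
tcp_pos: [544.8, -14.7, 85.1]
tool_rot: [0.638, 0.77, -0.001, 0.003]
contact_force: [3.7, -12.5, -5.0]
opening: 9.1
gripper_force: 39.4
```

```bash
python3 s.py; python3 look.py 10 side scene
```

```text
15.2667 [544.76316085 -14.65618781  85.14501283] yaw 1.757065035205726 [  3.70518322 -12.46141194  -5.0230382 ] [-1.98834758 -0.46238747 -0.03723547] j6 -0.41228738633933487 -0.026042548706755042 9.13259946409197
15.2667 [544.76316085 -14.65618781  85.14501283] [  3.70518322 -12.46141194  -5.0230382 ] -0.41228738633933487
side top (np.int64(52), array([ 0.2, 81.3, 77.9]), [[-7.7, 73.7, 74.7], [7.9, 89.1, 80.3]]) 
 step (np.int64(72), array([-0.5, 83.8, 65.1]), [[-14.1, 68.6, 61.9], [13.2, 93.3, 67.8]])
 hous (np.int64(419), array([  0.3, 136.4,  74. ]), [[-22.9, 117.6, 71.8], [22.8, 154.2, 76.3]]) 
 tail (np.int64(55), array([  0.4, 167.3,  56.6]), [[-4.6, 157.2, 52.0], [5.7, 174.5, 59.5]])
 plunger (np.int64(62), array([ 0.5, 98.5, 59.8]), [[-9.9, 90.2, 55.5], [12.0, 104.3, 65.2]])
scene top (np.int64(35), array([-0.2, 79.9, 76.6]), [[-8.6, 72.4, 74.7], [7.4, 87.2, 79.1]]) 
 step (np.int64(54), array([ 2. , 76.5, 64.6]), [[-12.9, 67.8, 61.9], [13.0, 90.1, 68.0]])
 hous (np.int64(209), array([ -1.7, 134.5,  73.1]), [[-23.5, 116.6, 71.2], [20.9, 154.1, 75.5]]) 
 tail (np.int64(11), array([ -0.2, 171.9,  56.2]), [[-6.0, 168.6, 53.5], [4.5, 174.9, 58.9]])
 plunger (np.int64(24), array([  3. , 100.5,  59.5]), [[-4.9, 91.4, 54.3], [10.4, 110.4, 65.1]])
```

Request:
play_rows --targets '[0.8, -0.1, 0, 0, 0, 0, 0, 0.8, -0.08, 0, 0.04, 0, 0, 0, 0.8, 0, 0, 0, 0, 0, 0, 0.8, 0, 0, 0, 0, 0, 0]'

```text
time: 15.7
tcp_pos: [544.8, -14.8, 85.1]
tool_rot: [0.639, 0.769, 0.0, 0.002]
contact_force: [2.8, -7.4, -1.9]
opening: 9.3
gripper_force: 40.0
```

```bash
python3 s.py; python3 look.py 11 side scene
```

```text
15.7 [544.75546792 -14.79380539  85.13197449] yaw 1.7560646311733146 [ 2.79987876 -7.44530115 -1.86422012] [-1.03122471 -0.46328645  0.00182596] j6 -0.41548372755624857 -0.005356050096452236 9.267738105731347
15.7 [544.75546792 -14.79380539  85.13197449] [ 2.79987876 -7.44530115 -1.86422012] -0.41548372755624857
side top (np.int64(56), array([ 0.4, 82. , 77.9]), [[-7.6, 73.1, 75.1], [8.9, 88.8, 79.8]]) 
 step (np.int64(73), array([-0.7, 84.2, 65.1]), [[-14.1, 68.4, 62.0], [13.1, 92.1, 67.6]])
 hous (np.int64(419), array([  0.5, 136.4,  74. ]), [[-23.0, 117.7, 71.7], [22.9, 154.2, 76.3]]) 
 tail (np.int64(59), array([  0.4, 167.1,  57.1]), [[-4.6, 157.6, 52.1], [5.7, 174.9, 60.0]])
 plunger (np.int64(63), array([ 0.3, 98.3, 59.8]), [[-11.3, 89.9, 54.8], [12.0, 104.1, 64.7]])
scene top (np.int64(35), array([-0.2, 79.6, 77.1]), [[-8.2, 72.5, 75.1], [8.0, 87.4, 79.1]]) 
 step (np.int64(54), array([ 2. , 76.3, 64.8]), [[-13.3, 67.0, 62.1], [12.8, 90.2, 68.6]])
 hous (np.int64(217), array([1.000e-01, 1.347e+02, 7.300e+01]), [[-23.3, 116.7, 71.2], [22.6, 153.0, 75.1]]) 
 tail (np.int64(11), array([ -0.3, 172.1,  56. ]), [[-5.6, 168.0, 51.9], [3.6, 175.2, 58.6]])
 plunger (np.int64(26), array([  2.9, 101.3,  58.7]), [[-5.3, 93.8, 54.3], [9.5, 110.6, 64.8]])
```

The anvil is in by about 5 mm, the wing is gripped a quarter turn off the seat, and the arm is at rest. I'm handing it in.

```bash
python3 -c "from cell import *; print(sign_off())"
```

```text
the job is handed in; nothing more can be done
None
```

I handed the job in with the shaft held between jaw and anvil, the anvil pushed in about 5 mm by camera estimate, and the screw seated and backed off about a quarter turn with the wing still gripped; after the back-off I nudged the jaw about 1 mm through the wing to bring the anvil from about 4 mm in to 5 mm.

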